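# Fit the gel spacer and hold the casting plate shut

### The job

Lift the clear cover off the spacer caddy and set it upright on the bench, clear of the caddy. Stand the orange spacer upright on the base of whichever casting stand has a gap wide enough for it, midway along the plates, and let go of it. Then use the fingers to press that stand's blue sliding plate flush against the spacer, so that spacer and both plates are in firm contact, and finish while still holding it pressed; do not knock over or shift the wash bottle, jar or tube.

Things in the scene. Friction and masses are not known exactly. Their poses are not given: they have to be found in the camera images.
- caddy: Grey caddy fixed to the bench, 90 x 110 x 8 mm base with a raised 50 x 70 mm plinth (top 14 mm above the bench) on which the spacer stands between lips 8 mm high (about 1.5 mm loose). Origin: centre of its underside; x is across the spacer's thickness, z up.
- cover: Loose clear cover: open-bottomed box 60 x 80 x 93 mm tall, 3 mm walls, about 120 g, with a blue round knob on top, 26 mm across, 24 mm high (117 mm overall). At first it stands over the spacer on the caddy, its underside 8 mm above the bench. Origin: centre of its underside. The spacer inside reaches 86 mm above that: lift straight up beyond that before going sideways.
- spacer: Loose orange spacer block, 14 mm thick (its x), 40 mm wide (its y), 80 mm tall (its z), about 60 g. Origin: centre of its underside. Standing in a stand, its top is 30 mm above the plates' tops, so it can be held there by the part above the plates.
- stand_a: Fixed yellow casting stand; twin of the other, their places swap. Base x -45 to 55, y +-50, 12 mm high; the spacer stands on it. Yellow back plate: x -8 to 0, 84 mm wide, top 62 mm over the bench; behind it a rib to 18 mm high, x -20 to -8. Origin: bench level, mid-width, in the plane of the back plate's inner face. +x points across the gap to the blue plate, y along the plates.
- plate_a: Blue upright plate, 8 mm thick, 84 wide, 49 tall (top 62 mm over the bench); slides only along stand_a's x, 1.5 N friction, no spring. Origin: lower mid-edge of its inner face, so its x in stand_a's frame is the gap's width. Outer side free. One stand's gap is 19 to 24 mm at the start, the other's at most 10 mm (stops).
- stand_b: Fixed yellow casting stand; twin of the other, their places swap. Base x -45 to 55, y +-50, 12 mm high; the spacer stands on it. Yellow back plate: x -8 to 0, 84 mm wide, top 62 mm over the bench; behind it a rib to 18 mm high, x -20 to -8. Origin: bench level, mid-width, in the plane of the back plate's inner face. +x points across the gap to the blue plate, y along the plates.
- plate_b: Blue upright plate, 8 mm thick, 84 wide, 49 tall (top 62 mm over the bench); slides only along stand_b's x, 1.5 N friction, no spring. Origin: lower mid-edge of its inner face, so its x in stand_b's frame is the gap's width. Outer side free. One stand's gap is 19 to 24 mm at the start, the other's at most 10 mm (stops).
- wash_bottle: Bystander: yellow wash bottle, 68 mm across, about 205 mm tall with its bent spout, loose. Origin: centre of its underside.
- jar: Bystander: amber jar with white cap, 60 mm across, 85 mm tall, loose. Origin: centre of its underside.
- tube: Bystander: clear tube with blue cap, 35 mm across at the cap, 116 mm tall, standing loose in a hole of a fixed yellow tube rack (100 x 190 x 59 mm). Origin: centre of its underside.
There are look-alikes about, which are no part of the job. Of the things shaped like the caddy, the grey one is meant.

How it is judged:
By the outcome, as a careful person would: the job done as asked, in the order asked, and still so for the second after the job is handed in, while the arm keeps its last pose, push and grip.
It also fails if it takes over 51 s, if anything falls off the work surface, if the arm or the gripper's body presses on something with over 40 N, if the wrist force passes 120 N, or if a joint passes its speed limit or range.

### The arm

A 7-joint arm with a two-finger parallel gripper is mounted at the origin on the work surface. World frame = base frame: x ahead of the robot, y to its left, z up, the work surface at z = 0. Lengths are in m, angles in rad, forces in N, time in s.
With the tool pointing down it reaches from about 0.375 to 0.925 m from the base axis. Payload 3.1 kg.
Tool frame: the origin (TCP) lies on the centre line of the jaws, within the pads' length; the fingertips stand 25 mm ahead of it and the grasp point (between the pads) lies 6 mm ahead of it; y points along the fingers, x is the direction in which the jaws open and shut, and the axes are right-handed (so a half turn about y gives the same grasp; the last joint's range is limited). The gripper opens to 85 mm and grips with 20 to 120 N. Pads are 22 mm wide; open, the fingers measure 114 mm over their backs; the gripper's body (76 mm by 85 mm) begins 54 mm behind the grasp point. The pads swing forward as they close: fully open they stand 13 mm farther back than shut.
Start: joints at [-0.098, 0.383, 0.044, 1.598, -0.018, 1.161, -0.05], TCP at [0.65, 0, 0.256] pointing down, gripper open.
Joint ranges: [-2.61, 2.61], [-0.41, 2.15], [-1.48, 1.57], [0, 2.5], [-1.57, 4.71], [0.05, 1.97], [-2.85, 2.85]. Speed limits (rad/s): [2.79, 2.79, 3.14, 3.14, 3.14, 3.14, 3.14].

### API

Orientations are given as a unit quaternion [x, y, z, w].
In Python, from station import sense, optics, env gives the robot as it stands.
- The arm moves only by the tool drive_tool, never from a script. Its argument "deltas" is a list of rows, each a list of 3 entries, a list of its own where there are three numbers: the finger opening in mm, from 0 to 85.4, then the shift along the tool's x, y, z in mm, then the turn, a rotation vector about the tool's x, y, z in units of 6 degrees (1.0 is 6 degrees). A call has 1 to 20 rows; each row is the pose to reach, as a shift and turn from the pose commanded when the call began, along the tool's axes at that moment; what a row does not reach only later rows make up. A row lasts 1/10 s, in which the tool goes at most 50 mm and 8.59 degrees, less where a joint would pass 70% of its speed; a pose out of reach is approached as far as the arm can. A call with a gripper value outside its range is refused whole. The fingers move at their own pace and stop on an object; "newtons" is the grip in N (left out, the last holds). Time passes only in rows, so rows that repeat a pose let the fingers close. It gives the time, the measured TCP pose, the force and the opening at its end, in the units of the state.
- sense(): the state, without advancing time (a new reading comes with each control period).
- optics.get_image(name): name is "scene" or "side" or "wrist"; returns (picture, depth): 400x640x3 uint8, red, green, blue; 400x640 float32, m along the optical axis (not along the pixel's ray), 0 where there is no reading.
- optics.calibration(name): a dict with "mtx" (3x3 intrinsics, pixels), "position" and "rotation" of the camera in the world. Camera axes: x right, y up, looking along -z (the intrinsics and any distortion apply to the point x, -y, -z); pixel columns grow to the right and rows downward; lengths in m; the calibration is good to about 2 mm. A picture is of the moment at which its call begins: read the wrist's pose just before it. calibration takes no time and is no camera call; for the wrist camera it gives the pose at the moment of the call.
- env.job_done(): hands the job in, once; it reports no verdict.
The state is a dict: "clock": time; "joint_pos": joint angles; "joint_vel": joint speeds; "joint_torque": joint torques, N m; "ee_pos": TCP position; "tcp_rot": TCP orientation; "contact_force": force on the tool from outside, world axes, zero at the start; "torque": the same for the moment, N m; "gripper_width": finger opening in m.
Only numpy, scipy, OpenCV 4.12 (cv2) and the standard library are available. Lean on these libraries where they do the work, as an engineer would, in place of code of your own. Each camera call takes 0.05 s, during which the arm holds its last target. There are 200 camera calls.

## Working session

There is one attempt and no reset: what is moved stays moved. The work goes in short steps, Python scripts to look and compute and a tool call to move; the robot and the scene stay as the last step left them, time stands still between calls to the robot, and variables do not carry over. Pictures are saved under pics/ and viewed, about 8 in all and at most 12, crops included, and the job is handed in when it is done.

Besides the shell and the picture viewer there is one more tool, called after "Call:" by a JSON object that holds its "name" and its "arguments", one argument or row to a line. drive_tool: Moves the arm, as the interface text tells. Its arguments: {"type":"object","properties":{"deltas":{"type":"array","items":{"type":"array"}},"newtons":{"type":"number"}},"required":["deltas"]}

```bash
ls; mkdir -p pics; cat > h.py <<'E'
import numpy as np, cv2
from station import sense, optics, env
def grab(n):
    c=optics.calibration(n); im,d=optics.get_image(n); return im,d,c
def cloud(d,c):
    h,w=d.shape; u,v=np.meshgrid(np.arange(w),np.arange(h)); K=np.array(c['mtx'])
    p=np.stack([(u-K[0,2])/K[0,0]*d,-(v-K[1,2])/K[1,1]*d,-d],-1)
    R=np.array(c['rotation']); return p@R.T+np.array(c['position'])
def ray(u,v,c,z):
    K=np.array(c['mtx']);R=np.array(c['rotation']);o=np.array(c['position'])
    r=R@np.array([(u-K[0,2])/K[0,0],-(v-K[1,2])/K[1,1],-1]); return o+r*(z-o[2])/r[2]
E
python3 - <<'E'
from h import *
for n in ['scene','side']:
    im,d,c=grab(n); cv2.imwrite(f'pics/{n}0.png',im[:,:,::-1]); np.savez(f'{n}0.npz',im=im,d=d,**{k:np.array(v) for k,v in c.items() if k in('mtx','position','rotation')}); print(n,{k:np.round(v,3).tolist() if not isinstance(v,str) else v for k,v in c.items()})
s=sense();print(s['ee_pos'],s['tcp_rot'],s['clock'],s['gripper_width'])
E
```

```text
pics
scene {'mtx': [[518.899, 0.0, 320.473], [0.0, 518.899, 194.534], [0.0, 0.0, 1.0]], 'position': [1.29, 0.371, 1.079], 'rotation': [0.189, 0.294, 0.79, 0.503]}
side {'mtx': [[396.541, 0.0, 322.455], [0.0, 396.541, 202.308], [0.0, 0.0, 1.0]], 'position': [0.152, -0.9, 0.904], 'rotation': [0.407, -0.065, -0.16, 0.897]}
[6.49207276e-01 5.64083523e-06 2.54988244e-01] [ 0.70715118 -0.00081692 -0.00089844 -0.70706134] 0.1 0.08526599179340344
```

```bash
sed -i 's/^import numpy.*/&\nfrom scipy.spatial.transform import Rotation as Ro\ndef RM(c): return Ro.from_quat(c["rotation"]).as_matrix()/; s/R=np.array(c\[.rotation.\])/R=RM(c)/' h.py; cat h.py | head -20
```

```text
import numpy as np, cv2
from scipy.spatial.transform import Rotation as Ro
def RM(c): return Ro.from_quat(c["rotation"]).as_matrix()
from station import sense, optics, env
def grab(n):
    c=optics.calibration(n); im,d=optics.get_image(n); return im,d,c
def cloud(d,c):
    h,w=d.shape; u,v=np.meshgrid(np.arange(w),np.arange(h)); K=np.array(c['mtx'])
    p=np.stack([(u-K[0,2])/K[0,0]*d,-(v-K[1,2])/K[1,1]*d,-d],-1)
    R=RM(c); return p@R.T+np.array(c['position'])
def ray(u,v,c,z):
    K=np.array(c['mtx']);R=RM(c);o=np.array(c['position'])
    r=R@np.array([(u-K[0,2])/K[0,0],-(v-K[1,2])/K[1,1],-1]); return o+r*(z-o[2])/r[2]
```

View pics/scene0.png

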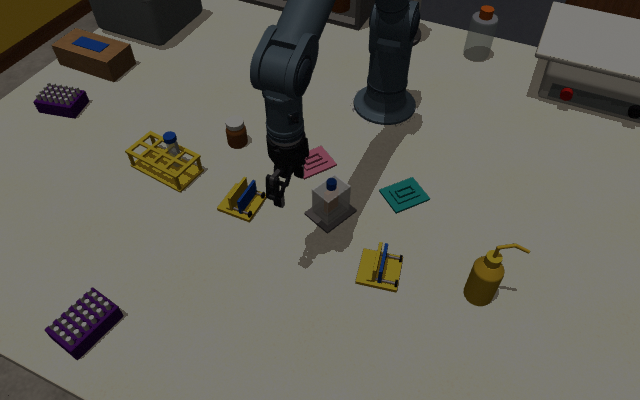

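View pics/side0.png

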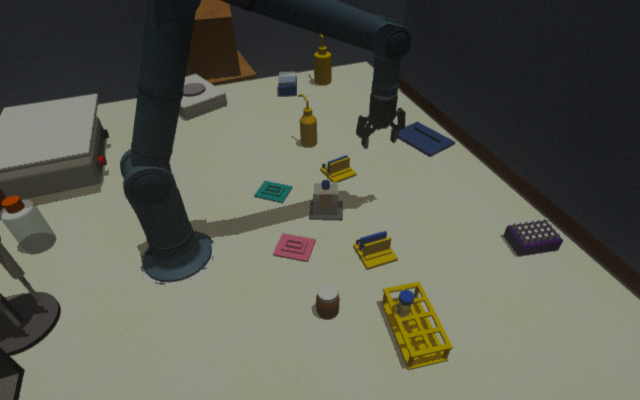

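```bash
cat > m.py <<'E'
from h import *
for n in ['scene','side']:
    f=np.load(n+'0.npz'); im,d=f['im'],f['d']; c={k:f[k] for k in('mtx','position','rotation')}
    P=cloud(d,c); hsv=cv2.cvtColor(im,cv2.COLOR_RGB2HSV); H,S,V=[hsv[...,i].astype(int) for i in range(3)]
    rg=(P[...,0]>.3)&(P[...,0]<1)&(abs(P[...,1])<.5)&(d>0)&(P[...,2]>.006)
    print(n)
    for nm,m in [('yel',(H>18)&(H<35)&(S>150)),('blue',(H>105)&(H<125)&(S>130)),('grey',(S<70)&(P[...,2]<.15))]:
        m=(m&rg).astype(np.uint8); k,l,st,_=cv2.connectedComponentsWithStats(m)
        for i in range(1,k):
            if st[i,4]>25:
                q=P[l==i]; top=q[q[:,2]>np.percentile(q[:,2],60)]
                r=cv2.minAreaRect((q[:,:2]*1000).astype(np.float32))
                r2=cv2.minAreaRect((top[:,:2]*1000).astype(np.float32))
                print(nm,st[i],np.round(q.mean(0),3),'z',np.round(np.percentile(q[:,2],[5,97]),3),'rect',np.round(np.hstack([r[0],r[1],r[2]])),'top',np.round(np.hstack([r2[0],r2[1],r2[2]])))
E
python3 m.py
```

```text
scene
yel [142 145  60  46 822] [ 0.55  -0.418  0.053] z [0.009 0.063] rect [ 541. -434.  134.  105.   84.] top [ 543. -433.  132.  101.   84.]
yel [217 177  50  44 745] [ 0.571 -0.198  0.023] z [0.007 0.061] rect [ 600. -120.  303.  129.   64.] top [ 608. -107.  281.  109.   61.]
yel [356 242  42  49 841] [0.619 0.197 0.019] z [0.007 0.062] rect [606. 212. 102. 100.  10.] top [608. 211.  98.  95.  11.]
yel [ 464  244   64   62 1610] [0.583 0.445 0.101] z [0.017 0.2  ] rect [575. 455.  88.  56.  88.] top [573. 457.  84.  50.  88.]
yel [382 257  20  26 364] [0.595 0.24  0.011] z [0.007 0.015] rect [597. 241.  75.  40.  10.] top [599. 241.  70.  40.   9.]
blue [163 131  13  13 129] [ 0.522 -0.436  0.117] z [0.107 0.123] rect [ 518. -439.   38.   32.   36.] top [ 520. -439.   30.   30.   35.]
blue [327 178   9  13 103] [0.492 0.031 0.118] z [0.104 0.127] rect [488.  29.  26.  20.  28.] top [488.  29.  24.  20.  24.]
blue [237 180  19  33 286] [ 0.563 -0.18   0.043] z [0.018 0.062] rect [ 560. -181.   84.   11.    1.] top [ 560. -181.   83.   10.    1.]
blue [378 243  10  40 128] [0.615 
[... 1965 characters left out ...]
 68.]
grey [512 221  24  23 232] [ 0.978 -0.327  0.057] z [0.045 0.067] rect [ 980. -322.   79.   34.   81.] top [ 980. -324.   74.   33.   80.]
grey [504 226  35  30 327] [ 0.963 -0.339  0.024] z [0.008 0.043] rect [ 961. -332.   47.  103.   19.] top [ 961. -332.   46.  103.   19.]
grey [356 240   9  11  41] [ 0.521 -0.177  0.027] z [0.019 0.048] rect [ 521. -174.   12.   42.    1.] top [ 517. -175.   11.   32.   20.]
grey [316 283  23  20 347] [ 0.355 -0.343  0.083] z [0.075 0.087] rect [ 356. -340.   53.   53.   24.] top [ 355. -340.   49.   50.   72.]
grey [399 295  14  11  29] [ 0.507 -0.451  0.112] z [0.106 0.12 ] rect [ 508. -449.   16.   33.   38.] top [ 507. -448.   12.   34.   27.]
```

```bash
python3 - <<'E'
from h import *
im,d,c=grab('wrist'); cv2.imwrite('pics/w0.png',im[:,:,::-1]); print(c, sense()['ee_pos'])
E
```

```text
{'mtx': array([[319.64830007,   0.        , 317.82907804],
       [  0.        , 319.64830007, 199.89432944],
       [  0.        ,   0.        ,   1.        ]]), 'position': array([0.64975937, 0.0822034 , 0.37288928]), 'rotation': array([-1.63866801e-01,  6.71118415e-04,  6.41561632e-04,  9.86482037e-01])} [6.49288866e-01 2.92825804e-05 2.55162339e-01]
```

View pics/w0.png

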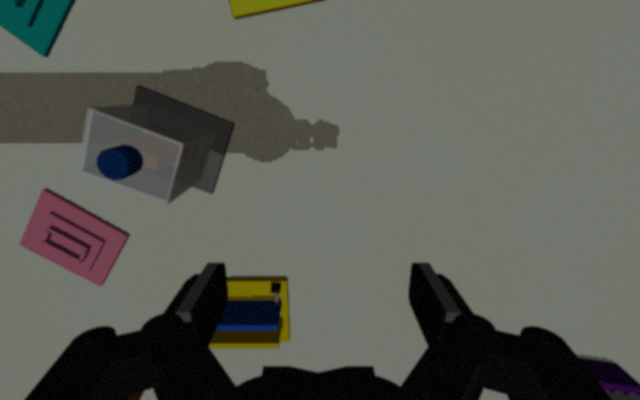

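Wide gap: the stand near y=-0.2, jar side. The cover is at about (0.488, 0.028), with its thin axis at about 69°. I'll go above the knob, with the jaws turned to the spacer's thickness.

Call:
{"name": "drive_tool", "arguments": {
  "deltas": [
    [85,[-40,10,8],[0,-1.4,0]],
    [85,[-80,25,15],[0,-2.8,0]],
    [85,[-120,40,22],[0,-4.2,0]],
    [85,[-161,55,28],[0,-5.6,0]],
    [85,[-161,55,28],[0,-7,0]],
    [85,[-161,55,28],[0,-8.4,0]],
    [85,[-161,55,28],[0,-9.8,0]],
    [85,[-161,55,28],[0,-11.2,0]],
    [85,[-161,55,28],[0,-11.4,0]],
    [85,[-161,55,28],[0,-11.4,0]],
    [85,[-161,55,28],[0,-11.4,0]]
  ]
}}

```text
clock: 1.25
ee_pos: [0.4889, 0.028, 0.2012]
tcp_rot: [-0.585, -0.397, 0.397, 0.585]
contact_force: [0.6, -0.5, -0.4]
gripper_width: 0.0848
```

```bash
cat > w.py <<'E'
import sys
from h import *
s=sense(); R=Ro.from_quat(s['tcp_rot']).as_matrix(); print('t',s['clock'],'ee',np.round(s['ee_pos'],4),'xaxis',np.round(R[:,0],3),'ydown',np.round(R[:,1],3),'yaw',np.degrees(np.arctan2(R[1,0],R[0,0])),'F',np.round(s['contact_force'],1),'w',s['gripper_width'])
im,d,c=grab('wrist'); n=sys.argv[1]; cv2.imwrite(f'pics/{n}.png',im[:,:,::-1])
P=cloud(d,c); hsv=cv2.cvtColor(im,cv2.COLOR_RGB2HSV); H,S,V=[hsv[...,i].astype(int) for i in range(3)]
ok=(d>0)&(P[...,2]>.006)
def rep(nm,m,zlo,zhi,mn=150):
    m=(m&ok&(P[...,2]>zlo)&(P[...,2]<zhi)).astype(np.uint8); k,l,st,_=cv2.connectedComponentsWithStats(m)
    for i in range(1,k):
        if st[i,4]>mn:
            q=P[l==i]; r=cv2.minAreaRect((q[:,:2]*1000).astype(np.float32))
            print(nm,st[i],np.round(q.mean(0),4),'z',np.round(np.percentile(q[:,2],[3,97]),3),'rect',np.round(np.hstack([r[0],r[1],r[2]]),1))
B=(H>105)&(H<125)&(S>110); Y=(H>18)&(H<35)&(S>130); O=(H<18)&(S>110); G=(S<75)&(V>15)
rep('knob/blue',B,.11,.14); rep('blue top',B,.056,.07); rep('yel top',Y,.056,.07); rep('yel base',Y,.006,.02); rep('grey base',G,.005,.016); rep('grey top',G,.09,.108); rep('orange',O,.085,.105,40)
E
python3 w.py w1
```

```text
t 1.25 ee [0.4889 0.028  0.2012] xaxis [ 0.37   0.929 -0.   ] ydown [-0. -0. -1.] yaw 68.28154590446734 F [ 0.6 -0.5 -0.4] w 0.0848180359822033
knob/blue [ 298  195   37   43 1256] [0.4839 0.0279 0.124 ] z [0.113 0.126] rect [485.6  27.2  23.7  25.2  67.8]
blue top [539 192  42  77 964] [0.5989 0.2129 0.0614] z [0.057 0.063] rect [601.5 214.3  84.6   8.4  10.6]
blue top [120 293  27  36 415] [ 0.5329 -0.1827  0.0611] z [0.056 0.063] rect [ 534.3 -183.4   10.1   37.2   86.5]
yel top [523 200  44  77 981] [0.601  0.1993 0.0614] z [0.057 0.063] rect [603.8 200.6  84.    8.6  10.6]
yel top [ 96 303  31  32 366] [ 0.5327 -0.2092  0.0606] z [0.056 0.063] rect [ 5.355e+02 -2.109e+02  3.830e+01  9.300e+00  2.000e-01]
yel base [ 458  150   98  122 4439] [0.5925 0.188  0.0134] z [0.009 0.019] rect [602.6 209.2 101.1  99.2  10.5]
yel base [ 533  171   47   58 1044] [0.5964 0.2484 0.0123] z [0.011 0.014] rect [599.1 249.2  68.4  27.8  20.9]
yel base [  94  253   94   48 1587] [ 0.5227 -0.1903  0.0123] z [0.008 0.018] rect [ 5.337e+02 -2.016e+02  5.140e+01  9.920e+01  1.000e-01]
yel base [   0  306   50   75 1937] [ 0.556  -0.3962  0.0073] z [0.006 0.015] rect [ 559.1 -388.8   59.1  120.5   50.5]
grey base [ 270  120   94  107 2062] [0.4528 0.0428 0.0082] z [0.007 0.01 ] rect [486.6  26.7  90.  109.2  68.2]
grey top [ 273  150   87  107 7448] [0.4814 0.0287 0.1011] z [0.099 0.103] rect [486.   26.8  60.1  80.4  68.2]
```

View pics/w1.png

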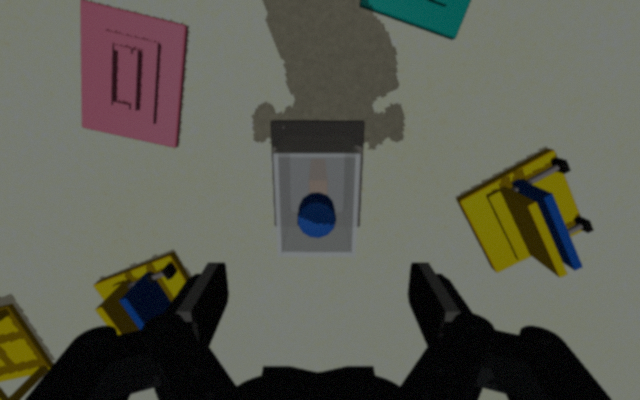

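Call:
{"name": "drive_tool", "arguments": {
  "deltas": [
    [85,[-2,20,2],[0,0,0]],
    [85,[-2,40,2],[0,0,0]],
    [85,[-2,58,2],[0,0,0]],
    [85,[-2,71,2],[0,0,0]],
    [85,[-2,71,2],[0,0,0]],
    [15,[-2,71,2],[0,0,0]],
    [15,[-2,71,2],[0,0,0]],
    [15,[-2,71,2],[0,0,0]],
    [15,[-2,71,2],[0,0,0]],
    [15,[-2,71,2],[0,0,0]],
    [15,[-2,71,2],[0,0,0]],
    [15,[-2,71,2],[0,0,0]]
  ],
  "newtons": 45
}}

```text
clock: 2.5
ee_pos: [0.4873, 0.0272, 0.1312]
tcp_rot: [0.585, 0.398, -0.397, -0.585]
contact_force: [-0.1, 0.8, 5.0]
gripper_width: 0.0243
```

Call:
{"name": "drive_tool", "arguments": {
  "deltas": [
    [15,[0,-5,0],[0,0,0]],
    [15,[0,-15,0],[0,0,0]],
    [15,[0,-30,0],[0,0,0]],
    [15,[0,-48,0],[0,0,0]],
    [15,[0,-66,0],[0,0,0]],
    [15,[0,-84,0],[0,0,0]],
    [15,[0,-102,0],[0,0,0]],
    [15,[0,-116,0],[0,0,0]],
    [15,[0,-122,0],[0,0,0]],
    [15,[0,-122,0],[0,0,0]],
    [15,[0,-122,0],[0,0,0]]
  ]
}}

```text
clock: 3.6
ee_pos: [0.4857, 0.0267, 0.2516]
tcp_rot: [-0.585, -0.397, 0.398, 0.585]
contact_force: [-0.3, 0.1, -1.1]
gripper_width: 0.0242
```

```bash
python3 - <<'E'
from h import *
s=sense(); print(s['ee_pos'],s['contact_force'])
im,d,c=grab('scene'); cv2.imwrite('pics/s1.png',cv2.resize(im[90:300,200:520,::-1],None,fx=2,fy=2))
E
```

```text
[0.48570453 0.026736   0.25155828] [-0.30030387  0.08773426 -1.06704366]
```

View pics/s1.png

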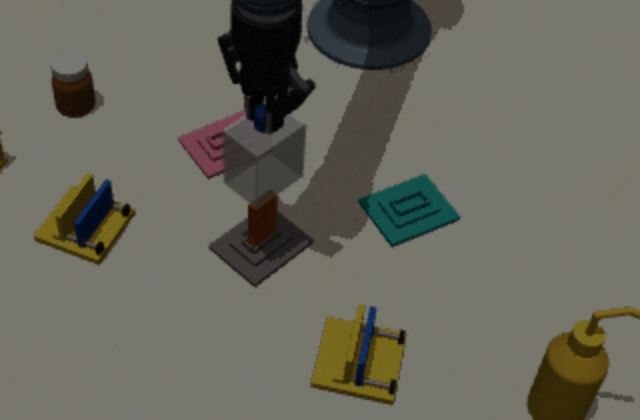

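Call:
{"name": "drive_tool", "arguments": {
  "deltas": [
    [15,[4,0,-10],[0,0,0]],
    [15,[12,0,-29],[0,0,0]],
    [15,[23,0,-55],[0,0,0]],
    [15,[34,0,-83],[0,0,0]],
    [15,[46,0,-111],[0,0,0]],
    [15,[58,0,-139],[0,0,0]],
    [15,[69,0,-166],[0,0,0]],
    [15,[78,0,-188],[0,0,0]],
    [15,[82,0,-198],[0,0,0]],
    [15,[82,10,-198],[0,0,0]],
    [15,[82,30,-198],[0,0,0]],
    [15,[82,55,-198],[0,0,0]],
    [15,[82,80,-198],[0,0,0]],
    [15,[82,100,-198],[0,0,0]],
    [15,[82,113,-198],[0,0,0]],
    [15,[82,121,-198],[0,0,0]],
    [15,[82,125,-198],[0,0,0]],
    [15,[82,127,-198],[0,0,0]],
    [15,[82,127,-198],[0,0,0]]
  ]
}}

```text
clock: 5.55
ee_pos: [0.7013, 0.0303, 0.1261]
tcp_rot: [0.585, 0.398, -0.397, -0.585]
contact_force: [0.3, -0.6, -1.9]
gripper_width: 0.0243
```

Call:
{"name": "drive_tool", "arguments": {
  "deltas": [
    [15,[0,1,0],[0,0,0]],
    [15,[0,2,0],[0,0,0]],
    [15,[0,2.5,0],[0,0,0]],
    [15,[0,2.5,0],[0,0,0]]
  ]
}}

```text
clock: 5.95
ee_pos: [0.701, 0.0303, 0.1234]
tcp_rot: [0.585, 0.398, -0.397, -0.585]
contact_force: [-0.3, -0.1, 0.7]
gripper_width: 0.0242
```

Call:
{"name": "drive_tool", "arguments": {
  "deltas": [
    [40,[0,0,0],[0,0,0]],
    [60,[0,0,0],[0,0,0]],
    [60,[0,0,0],[0,0,0]],
    [60,[0,-10,0],[0,0,0]],
    [60,[0,-35,0],[0,0,0]],
    [60,[0,-65,0],[0,0,0]],
    [60,[0,-95,0],[0,0,0]],
    [60,[-10,-95,24],[0,0,0]],
    [60,[-25,-95,60],[0,0,0]],
    [60,[-42,-95,102],[0,0,0]],
    [60,[-58,-95,140],[0,0,0]],
    [60,[-72,-95,175],[0,0,0]],
    [60,[-80,-95,194],[0,0,0]],
    [60,[-82,-95,198],[0,0,0]],
    [60,[-82,-95,198],[0,0,0]],
    [60,[-82,-95,198],[0,0,0]]
  ]
}}

```text
clock: 7.55
ee_pos: [0.488, 0.0269, 0.2186]
tcp_rot: [0.585, 0.398, -0.397, -0.584]
contact_force: [1.3, -0.6, -1.2]
gripper_width: 0.0601
```

```bash
python3 w.py w2
```

```text
t 7.55 ee [0.488  0.0269 0.2186] xaxis [0.368 0.93  0.001] ydown [ 0.003  0.    -1.   ] yaw 68.39095346542044 F [ 1.3 -0.6 -1.2] w 0.06009999440242154
blue top [527 187  41  73 850] [0.5989 0.2129 0.0614] z [0.057 0.063] rect [601.7 214.1  84.2   8.3  10.7]
blue top [131 283  25  28 318] [ 0.5308 -0.1826  0.0609] z [0.056 0.063] rect [ 532.4 -183.8   32.7    9.3    1.2]
yel top [513 194  41  73 858] [0.6007 0.1993 0.0615] z [0.057 0.063] rect [603.5 200.6  84.8   8.9  10.7]
yel top [108 291  26  32 330] [ 0.5326 -0.2096  0.061 ] z [0.057 0.063] rect [ 533.3 -210.7    8.7   34.9   88.5]
yel top [  0 353  28  47 667] [ 0.5742 -0.3813  0.0614] z [0.057 0.064] rect [ 566.1 -388.3   30.8   60.6   82.7]
yel base [ 452  147   94  117 3986] [0.5927 0.1878 0.0134] z [0.009 0.019] rect [602.1 208.9 100.1  98.9  10.7]
yel base [523 167  44  55 988] [0.597  0.2481 0.0123] z [0.011 0.014] rect [599.2 249.4  68.6  27.4  22.3]
yel base [ 105  245  103   66 2076] [ 0.536  -0.1825  0.0122] z [0.008 0.016] rect [ 5.484e+02 -2.015e+02  8.070e+01  9.980e+01  2.000e-01]
yel base [   0  296   63   74 2336] [ 0.5514 -0.4018  0.0074] z [0.006 0.015] rect [ 543.6 -408.    75.1  100.8   82.2]
grey base [ 274  118   89  102 6999] [0.4802 0.0291 0.0099] z [0.007 0.015] rect [486.6  26.7  89.9 109.4  68.1]
grey base [358 296  23  57 164] [0.6687 0.0181 0.0111] z [0.007 0.015] rect [684.8   5.2  22.8  81.7  51.1]
grey top [370 349  21  28 377] [0.6646 0.0208 0.0931] z [0.09  0.094] rect [666.7  18.2  17.7  33.   57.1]
orange [310 171  18  50 841] [0.4855 0.0283 0.0939] z [0.089 0.095] rect [486.8  27.4  13.7  40.2  68.8]
```

View pics/w2.png

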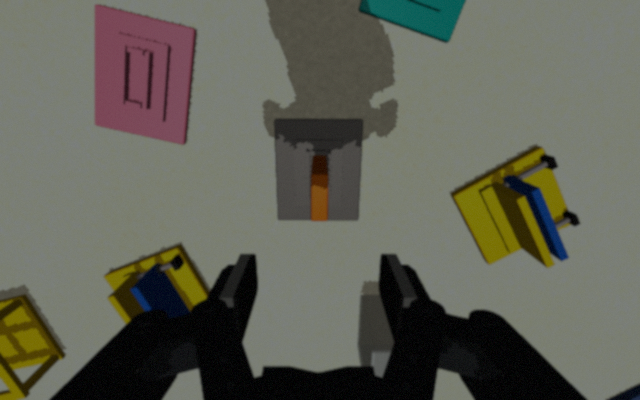

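Call:
{"name": "drive_tool", "arguments": {
  "deltas": [
    [60,[0,15,1.3],[0,0,0]],
    [60,[0,45,1.3],[0,0,0]],
    [60,[0,80,1.3],[0,0,0]],
    [60,[0,108,1.3],[0,0,0]],
    [60,[0,124,1.3],[0,0,0]],
    [60,[0,124,1.3],[0,0,0]],
    [40,[0,124,1.3],[0,0,0]],
    [20,[0,124,1.3],[0,0,0]],
    [5,[0,124,1.3],[0,0,0]],
    [5,[0,124,1.3],[0,0,0]],
    [5,[0,124,1.3],[0,0,0]],
    [5,[0,124,1.3],[0,0,0]]
  ],
  "newtons": 40
}}

```text
clock: 8.8
ee_pos: [0.4866, 0.0275, 0.0951]
tcp_rot: [0.585, 0.398, -0.396, -0.584]
contact_force: [-0.3, 0.0, 5.9]
gripper_width: 0.0131
```

Call:
{"name": "drive_tool", "arguments": {
  "deltas": [
    [5,[0,-5,0],[0,0,0]],
    [5,[0,-20,0],[0,0,0]],
    [5,[0,-45,0],[0,0,0]],
    [5,[0,-75,0],[0,0,0]],
    [5,[0,-100,0],[0,0,0]],
    [5,[0,-110,0],[0,0,0]],
    [5,[-10,-110,-8],[0,-0.2,0]],
    [5,[-30,-110,-24],[0,-0.6,0]],
    [5,[-55,-110,-44],[0,-1.1,0]],
    [5,[-80,-110,-65],[0,-1.6,0]],
    [5,[-105,-110,-85],[0,-2.1,0]],
    [5,[-130,-110,-105],[0,-2.6,0]],
    [5,[-153,-110,-124],[0,-3.0,0]],
    [5,[-170,-110,-138],[0,-3.3,0]],
    [5,[-180,-110,-146],[0,-3.5,0]],
    [5,[-183,-110,-148],[0,-3.6,0]],
    [5,[-183,-110,-148],[0,-3.6,0]],
    [5,[-183,-110,-148],[0,-3.6,0]]
  ]
}}

```text
clock: 10.6
ee_pos: [0.5549, -0.1957, 0.203]
tcp_rot: [-0.499, -0.5, 0.5, 0.5]
contact_force: [-1.2, -0.3, -0.3]
gripper_width: 0.0133
```

```bash
python3 w.py w3
```

```text
t 10.6 ee [ 0.5549 -0.1957  0.203 ] xaxis [-0.001  1.     0.001] ydown [-0.002  0.001 -1.   ] yaw 90.06664211422299 F [-1.2 -0.3 -0.3] w 0.013254466958772979
knob/blue [568 361  36  30 767] [0.6966 0.0272 0.1159] z [0.111 0.118] rect [698.5  29.1  26.   23.4  55.5]
blue top [328 148  10  94 641] [ 0.5481 -0.1843  0.0622] z [0.061 0.063] rect [ 557.7 -184.3   83.     7.4    0.7]
yel top [   0  112  117  128 7989] [ 0.5412 -0.4123  0.0619] z [0.057 0.064] rect [ 542.1 -420.8   99.5  100.5   82.7]
yel top [295 148  11  94 837] [ 0.553  -0.2118  0.0621] z [0.06  0.063] rect [ 5.578e+02 -2.118e+02  8.300e+01  8.000e+00  3.000e-01]
yel base [   0  103  146  115 2685] [ 0.5328 -0.4029  0.0071] z [0.006 0.014] rect [ 539.7 -437.5  132.4   99.4   82.8]
yel base [ 260  131  104   97 3911] [ 0.5465 -0.225   0.0134] z [0.011 0.019] rect [ 5.580e+02 -2.024e+02  9.950e+01  9.890e+01  5.000e-01]
yel base [ 57 136  37  40 727] [ 0.5355 -0.4357  0.0073] z [0.006 0.016] rect [ 531.7 -438.4   35.3   40.2   82.8]
yel base [306 151  21  49 874] [ 0.5479 -0.1983  0.0125] z [0.011 0.016] rect [ 5.517e+02 -1.983e+02  4.940e+01  1.950e+01  2.000e-01]
yel base [ 338  151   25   65 1456] [ 0.5592 -0.1654  0.0123] z [0.011 0.014] rect [ 560.1 -164.6   67.6   23.7    1. ]
yel base [  8 180  37  25 564] [ 0.5713 -0.4967  0.0067] z [0.006 0.008] rect [ 571.6 -496.9   34.6   22.9   82.9]
yel base [ 61 187  36  24 524] [ 0.5779 -0.4445  0.0067] z [0.006 0.008] rect [ 578.  -444.6   35.6   22.9   83.4]
grey base [ 483   29  147  148 9566] [0.4833 0.0227 0.0096] z [0.007 0.015] rect [486.9  26.   91.3 109.9  68. ]
grey base [544  84  39  49 652] [0.4868 0.03   0.0141] z [0.013 0.016] rect [487.2  29.4  13.7  42.3  68. ]
grey base [472 262  88  61 568] [0.6822 0.0116 0.0111] z [0.006 0.016] rect [679.7  17.4  48.7  99.7  32.2]
grey top [ 521  311  104   87 3747] [0.691  0.0286 0.0932] z [0.091 0.094] rect [699.4  29.6  62.9  80.9  68.2]
```

View pics/w3.png

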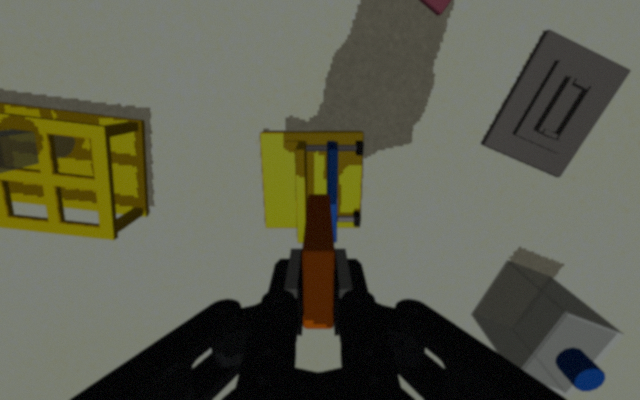

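Call:
{"name": "drive_tool", "arguments": {
  "deltas": [
    [5,[-2.5,10,-2.9],[0,-0.05,0]],
    [5,[-2.5,28,-2.9],[0,-0.05,0]],
    [5,[-2.5,43,-2.9],[0,-0.05,0]],
    [5,[-2.5,48,-2.9],[0,-0.05,0]],
    [5,[-2.5,48,-2.9],[0,-0.05,0]],
    [5,[-2.5,48,-2.9],[0,-0.05,0]]
  ]
}}

```text
clock: 11.25
ee_pos: [0.5586, -0.1997, 0.1559]
tcp_rot: [0.499, 0.501, -0.501, -0.499]
contact_force: [0.4, -0.4, -0.9]
gripper_width: 0.0136
```

```bash
cat >> w.py <<'E'
print('--spacer')
m=O&(d>0)&(abs(P[...,0]-s['ee_pos'][0])<.06)&(abs(P[...,1]-s['ee_pos'][1])<.03)
for z in np.arange(.01,.16,.01):
    q=P[m&(abs(P[...,2]-z)<.005)]
    if len(q)>15: print(round(z,3),len(q),'y',np.round(np.percentile(q[:,1],[2,50,98]),4),'x',np.round(np.percentile(q[:,0],[2,50,98]),4))
E
python3 w.py w4 | egrep 'ee|blue top|yel|z|^0'
```

```text
t 11.25 ee [ 0.5586 -0.1997  0.1559] xaxis [-0.005  1.    -0.   ] ydown [ 0. -0. -1.] yaw 90.31336200167644 F [ 0.4 -0.4 -0.9] w 0.013600179612297534
blue top [ 335  153   13   95 1047] [ 0.5483 -0.1849  0.0621] z [0.059 0.063] rect [ 5.508e+02 -1.847e+02  6.930e+01  7.700e+00  2.000e-01]
yel top [   0  117   85  144 6963] [ 0.5454 -0.3937  0.0617] z [0.057 0.063] rect [ 544.9 -400.6   59.1  101.3   82.3]
yel top [296 153  12  95 883] [ 0.5439 -0.2123  0.0622] z [0.061 0.063] rect [ 550.7 -212.2    7.7   69.1   89.8]
yel base [   0  104  124  129 3875] [ 0.5385 -0.3966  0.0072] z [0.006 0.015] rect [ 542.4 -417.8   93.3  100.    83.2]
yel base [ 256  133  121  111 5373] [ 0.5455 -0.2247  0.0134] z [0.011 0.019] rect [ 5.576e+02 -2.026e+02  9.890e+01  9.890e+01  3.000e-01]
yel base [  9 139  44  47 904] [ 0.5385 -0.4429  0.0072] z [0.006 0.017] rect [ 532.8 -446.1   36.5   41.9   83.2]
yel base [310 156  24  63 924] [ 0.5446 -0.1975  0.0124] z [0.011 0.014] rect [ 5.536e+02 -1.980e+02  5.390e+01  1.910e+01  3.000e-01]
yel base [ 347  156   29   76 1814] [ 0.5594 -0.1646  0.0123] z [0.
[... 561 characters left out ...]
6759 0.0192 0.093 ] z [0.09  0.094] rect [674.2  17.2  45.1  44.7   8.9]
orange [308 197  21  12 225] [ 0.5388 -0.2004  0.095 ] z [0.086 0.104] rect [ 5.388e+02 -2.007e+02  1.100e+00  1.230e+01  1.000e-01]
0.08 49 y [-0.2064 -0.2013 -0.1944] x [0.5383 0.5388 0.5391]
0.09 111 y [-0.2063 -0.2001 -0.1947] x [0.5384 0.5387 0.5391]
0.1 114 y [-0.206  -0.2007 -0.1949] x [0.5383 0.5388 0.5392]
0.11 144 y [-0.2061 -0.2002 -0.1947] x [0.5383 0.5388 0.5393]
0.12 172 y [-0.2063 -0.2007 -0.1945] x [0.5382 0.5388 0.5393]
0.13 212 y [-0.2062 -0.2002 -0.1942] x [0.5382 0.5387 0.5395]
0.14 278 y [-0.2086 -0.2007 -0.1929] x [0.5382 0.5388 0.5482]
0.15 1498 y [-0.2074 -0.2007 -0.1939] x [0.5385 0.5503 0.577 ]
```

Call:
{"name": "drive_tool", "arguments": {
  "deltas": [
    [5,[2,0,1],[0,0,0]],
    [5,[2,4,1],[0,0,0]],
    [5,[2,14,1],[0,0,0]],
    [5,[2,28,1],[0,0,0]],
    [5,[2,42,1],[0,0,0]],
    [5,[2,53,1],[0,0,0]],
    [5,[2,59,1],[0,0,0]],
    [5,[2,61,1],[0,0,0]],
    [5,[2,61,1],[0,0,0]]
  ]
}}

```text
clock: 12.2
ee_pos: [0.5572, -0.1977, 0.0944]
tcp_rot: [-0.498, -0.501, 0.501, 0.499]
contact_force: [-0.1, -0.0, -0.2]
gripper_width: 0.013
```

```bash
python3 w.py w5 | egrep 'ee|blue top|yel top|^0'
```

```text
t 12.2 ee [ 0.5572 -0.1977  0.0944] xaxis [-0.005  1.     0.   ] ydown [-0.001  0.    -1.   ] yaw 90.30203033825813 F [-0.1 -0.  -0.2] w 0.013017800951506424
blue top [ 337  179   18   79 1123] [ 0.5339 -0.1848  0.062 ] z [0.058 0.063] rect [ 536.8 -184.7   41.6    7.7    0.6]
yel top [ 284  178   18   80 1162] [ 0.5336 -0.2117  0.0619] z [0.058 0.063] rect [ 5.372e+02 -2.119e+02  4.220e+01  8.200e+00  2.000e-01]
yel top [  0 273   9  45 238] [ 0.5876 -0.3774  0.0588] z [0.057 0.062] rect [ 584.5 -377.     3.2   26.5   81.1]
0.02 71 y [-0.2043 -0.1981 -0.1884] x [0.5369 0.5373 0.5661]
0.03 110 y [-0.2042 -0.1987 -0.1923] x [0.5368 0.5372 0.5377]
0.04 137 y [-0.2044 -0.1981 -0.1924] x [0.5368 0.5373 0.5378]
0.05 148 y [-0.2042 -0.1987 -0.1926] x [0.5368 0.5373 0.5378]
0.06 189 y [-0.205  -0.1987 -0.1926] x [0.5367 0.5373 0.5379]
0.07 229 y [-0.205  -0.1987 -0.1922] x [0.5368 0.5373 0.538 ]
0.08 305 y [-0.2068 -0.1987 -0.1907] x [0.5368 0.5374 0.5501]
0.09 2689 y [-0.2054 -0.1987 -0.1922] x [0.537  0.5526 0.5752]
0.1 159 y [-0.2154 -0.1922 -0.1802] x [0.546  0.554  0.5675]
0.11 53 y [-0.2206 -0.1922 -0.1747] x [0.544  0.5555 0.5627]
0.12 153 y [-0.2262 -0.1883 -0.1684] x [0.5441 0.546  0.5638]
0.13 66 y [-0.2274 -0.1862 -0.168 ] x [0.5409 0.5457 0.5656]
0.14 120 y [-0.2182 -0.2071 -0.18  ] x [0.5397 0.5407 0.5483]
0.15 246 y [-0.2175 -0.2004 -0.1794] x [0.5396 0.5411 0.5474]
```

View pics/w5.png

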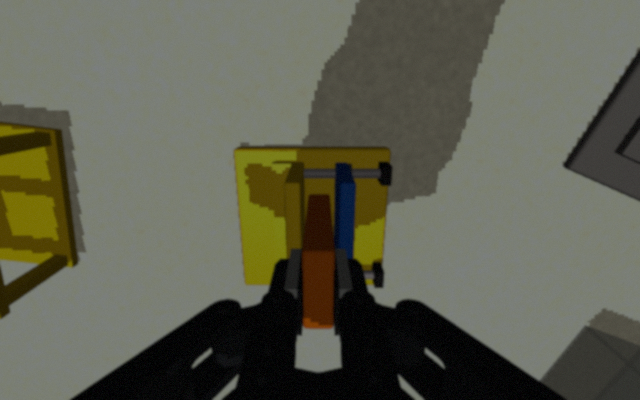

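Call:
{"name": "drive_tool", "arguments": {
  "deltas": [
    [5,[0,0.8,0],[0,0,0]],
    [5,[0,1.6,0],[0,0,0]],
    [5,[0,1.8,0],[0,0,0]],
    [5,[0,1.8,0],[0,0,0]]
  ]
}}

```text
clock: 12.65
ee_pos: [0.5575, -0.1978, 0.0932]
tcp_rot: [0.499, 0.501, -0.501, -0.498]
contact_force: [-0.7, 0.8, -0.4]
gripper_width: 0.0133
```

Call:
{"name": "drive_tool", "arguments": {
  "deltas": [
    [5,[0,0.5,0],[0,0,0]],
    [5,[0,0.8,0],[0,0,0]],
    [5,[0,0.8,0],[0,0,0]]
  ]
}}

```text
clock: 12.95
ee_pos: [0.5577, -0.1978, 0.0932]
tcp_rot: [0.499, 0.501, -0.501, -0.499]
contact_force: [-1.7, 0.9, 4.6]
gripper_width: 0.013
```

Contact (4.6 N). Release by opening gently.

Call:
{"name": "drive_tool", "arguments": {
  "deltas": [
    [14,[0,0.3,0],[0,0,0]],
    [20,[0,0,0],[0,0,0]],
    [30,[0,0,0],[0,0,0]],
    [45,[0,0,0],[0,0,0]],
    [65,[0,0,0],[0,0,0]],
    [65,[0,0,0],[0,0,0]],
    [65,[0,0,0],[0,0,0]]
  ]
}}

```text
clock: 13.65
ee_pos: [0.5573, -0.1978, 0.0921]
tcp_rot: [-0.499, -0.501, 0.501, 0.499]
contact_force: [0.0, 0.5, 0.0]
gripper_width: 0.0652
```

```bash
python3 w.py w6 | egrep 'ee|blue top|yel top|^0'
```

```text
t 13.65 ee [ 0.5573 -0.1978  0.0921] xaxis [-0.005  1.     0.   ] ydown [-0.  0. -1.] yaw 90.30026000105754 F [0.  0.5 0. ] w 0.06515278607633387
blue top [ 336  180   20  146 2194] [ 0.5537 -0.1848  0.062 ] z [0.059 0.063] rect [ 5.579e+02 -1.844e+02  8.400e+01  8.000e+00  3.000e-01]
yel top [ 283  180   20  146 2272] [ 0.5534 -0.2114  0.062 ] z [0.058 0.063] rect [ 5.581e+02 -2.116e+02  8.400e+01  8.200e+00  4.000e-01]
0.02 79 y [-0.2038 -0.1981 -0.1926] x [0.5374 0.5378 0.5382]
0.03 111 y [-0.2045 -0.1982 -0.1927] x [0.5375 0.5378 0.5384]
0.04 159 y [-0.2043 -0.1982 -0.1882] x [0.5375 0.5379 0.5777]
0.05 160 y [-0.2046 -0.1982 -0.1925] x [0.5375 0.5378 0.5384]
0.06 190 y [-0.2047 -0.1987 -0.1925] x [0.5374 0.5378 0.5384]
0.07 235 y [-0.205  -0.1987 -0.1923] x [0.5373 0.5379 0.5385]
0.08 305 y [-0.205  -0.1987 -0.1921] x [0.5373 0.5379 0.5386]
0.09 2653 y [-0.205  -0.1985 -0.192 ] x [0.5376 0.5541 0.5761]
0.14 120 y [-0.2271 -0.1975 -0.1683] x [0.5397 0.5411 0.5484]
0.15 334 y [-0.2266 -0.2017 -0.1704] x [0.5397 0.5412 0.5475]
```

View pics/w6.png

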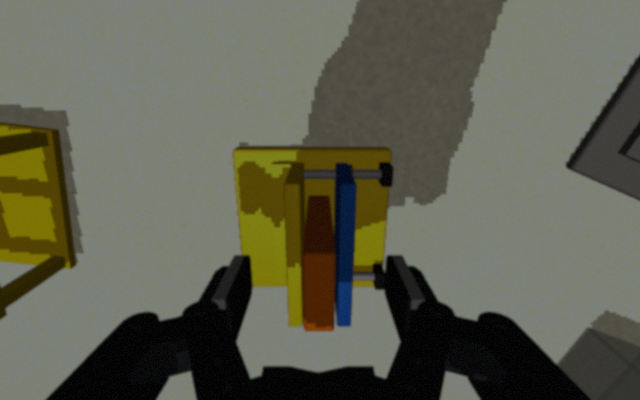

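Call:
{"name": "drive_tool", "arguments": {
  "deltas": [
    [65,[-2.7,5,0],[0,0,0]],
    [65,[-2.7,15,0],[0,0,0]],
    [65,[-2.7,25,0],[0,0,0]],
    [65,[-2.7,30,0],[0,0,0]],
    [65,[-2.7,30,0],[0,0,0]],
    [55,[-2.7,30,0],[0,0,0]],
    [45,[-2.7,30,0],[0,0,0]],
    [40,[-2.7,30,0],[0,0,0]],
    [36,[-2.7,30,0],[0,0,0]],
    [33,[-2.7,30,0],[0,0,0]],
    [30,[-2.7,30,0],[0,0,0]],
    [26,[-2.7,30,0],[0,0,0]],
    [22,[-2.7,30,0],[0,0,0]],
    [15,[-2.7,30,0],[0,0,0]],
    [15,[-2.7,30,0],[0,0,0]],
    [15,[-2.7,30,0],[0,0,0]],
    [15,[-2.7,30,0],[0,0,0]]
  ],
  "newtons": 30
}}

```text
clock: 15.4
ee_pos: [0.5579, -0.1997, 0.0627]
tcp_rot: [0.499, 0.502, -0.501, -0.499]
contact_force: [0.5, 3.5, 4.8]
gripper_width: 0.0295
```

```bash
python3 w.py w7 | egrep 'ee|blue top|yel top|^0'
python3 - <<'E'
from h import *
f=grab('scene')[0];g=grab('side')[0]
cv2.imwrite('pics/f.png',np.vstack([cv2.resize(f[90:310,100:540],(640,320)),cv2.resize(g[80:360,160:520],(360,280))[:, :].copy() if 0 else cv2.resize(g[90:350,200:540],(640,280))])[:,:,::-1])
E
```

```text
t 15.4 ee [ 0.5579 -0.1997  0.0627] xaxis [-0.006  1.     0.001] ydown [ 0.001  0.001 -1.   ] yaw 90.32879787530158 F [0.5 3.5 4.8] w 0.029504553848135034
blue top [ 335  197   21  171 2588] [ 0.5484 -0.1893  0.0622] z [0.06  0.064] rect [ 557.6 -188.5   83.5    8.4    2.7]
yel top [ 281  197   22  171 2713] [ 0.5487 -0.212   0.0622] z [0.059 0.063] rect [ 557.8 -212.2    8.9   83.4   88.6]
0.02 146 y [-0.2071 -0.2006 -0.1942] x [0.5374 0.5378 0.5386]
0.03 202 y [-0.2072 -0.2006 -0.1941] x [0.5374 0.5379 0.5388]
0.04 239 y [-0.2072 -0.2007 -0.1942] x [0.5373 0.5379 0.5385]
0.05 302 y [-0.2072 -0.2007 -0.1776] x [0.5373 0.5379 0.551 ]
0.06 357 y [-0.2073 -0.2011 -0.1942] x [0.5373 0.5379 0.5503]
0.07 460 y [-0.2156 -0.2007 -0.1857] x [0.5372 0.5379 0.5589]
0.08 584 y [-0.2178 -0.2007 -0.1823] x [0.5372 0.5379 0.5527]
0.09 3403 y [-0.2069 -0.2005 -0.1941] x [0.5375 0.5492 0.5683]
0.1 31 y [-0.2261 -0.1843 -0.175 ] x [0.5407 0.545  0.5469]
0.11 200 y [-0.2241 -0.2005 -0.1782] x [0.5404 0.5472 0.5488]
0.12 244 y [-0.222  -0.2023 -0.1802] x [0.5401 0.5415 0.5479]
0.13 31 y [-0.2196 -0.2126 -0.1812] x [0.5399 0.5409 0.5417]
```

View pics/w7.png

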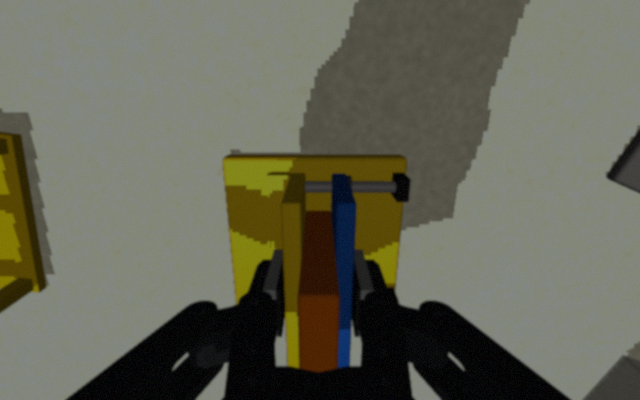

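View pics/f.png

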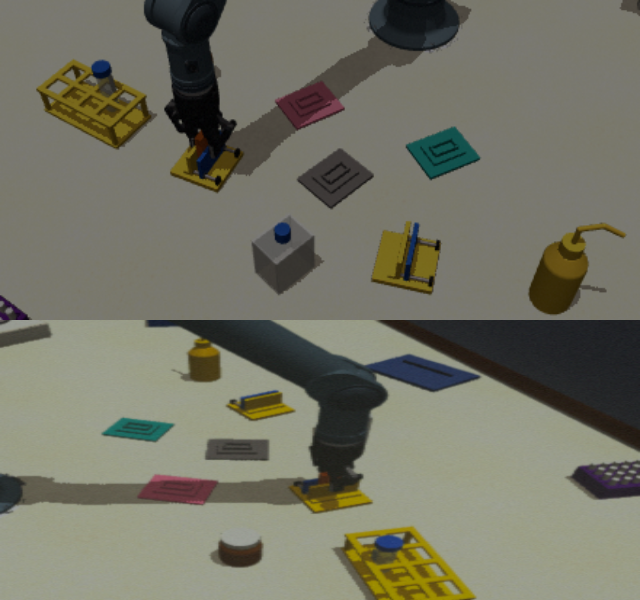

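Call:
{"name": "drive_tool", "arguments": {
  "deltas": [
    [15,[0,0,0],[0,0,0]],
    [15,[0,0,0],[0,0,0]],
    [15,[0,0,0],[0,0,0]],
    [15,[0,0,0],[0,0,0]],
    [15,[0,0,0],[0,0,0]]
  ],
  "newtons": 40
}}

```text
clock: 16.05
ee_pos: [0.5578, -0.1997, 0.0626]
tcp_rot: [0.499, 0.502, -0.501, -0.499]
contact_force: [-0.9, 3.2, 5.5]
gripper_width: 0.0292
```

```bash
python3 - <<'E'
from h import *
s=sense();print(s['clock'],s['gripper_width'],s['contact_force'],s['ee_pos']); print(env.job_done())
E
```

```text
16.05 0.02915452500811111 [-0.93489146  3.20529612  5.46356037] [ 0.5578055  -0.19969294  0.0626373 ]
the job is handed in; nothing more can be done
None
```

The job is done and handed in at 16.05 s. The cover is off the caddy, and the spacer stands in the wide-gap stand with the blue plate pressed against it.

- **Cover:** I lifted it straight up by the knob, about 120 mm, and set it upright on the bench at about (0.70, 0.03), clear of the caddy.
- **Spacer:** I stood it in the stand near y = −0.2, whose gap measured about 19.5 mm, and let go. It was upright and within about 1 mm of midway along the plates.
- **Pressing:** The fingers squeezed from behind the back plate and the outside of the blue plate, and are still holding at 40 N.

**Last checks:** The opening reads 29.2 mm against an expected 30 mm for the two plates and spacer. The gripper had also read about 0.7–1 mm low on the 14 mm spacer, so this fits full contact. The wrist view showed no visible gap between spacer and plates. The wrist force was about 6 N.

In the last pictures the wash bottle, jar and tube were standing and looked unmoved. I judged that by eye and did not measure them again. Part of the jar was outside one of the two cropped views. No check failed.

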